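Tighten the loose air coupling

ROBOT

A 7-joint arm with a two-finger parallel gripper is mounted at the origin on a cart in front of the work surface, level with it; the furniture and walls round the work are solid. World frame = base frame: x ahead of the robot, y to its left, z up, the work surface at z = 0. Lengths are in m, angles in rad, forces in N, time in s.
With the tool pointing down it reaches from about 0.4 to 0.85 m from the base axis. Payload 10.4 kg.
Tool frame: the origin (TCP) lies midway between the tips of the shut fingers; the grasp point (between the pads) lies 19 mm behind it; z points along the fingers, y is the line along which they close (so a half turn about z gives the same grasp; the last joint's range is limited). The gripper opens to 87 mm and grips with 3 to 60 N. Pads are 19 mm wide; open, the fingers measure 117 mm over their backs; the gripper's body (75 mm by 190 mm) begins 51 mm behind the grasp point.
Start: joints at [-1.192, 0.332, -0.065, 1.46, 0.022, 1.35, -0.088], TCP at [0.244, 0.575, 0.223] pointing down, gripper open.
Joint ranges: [-2.6, 2.6], [-0.5, 2.12], [-1.47, 1.34], [0.16, 2.42], [-1.27, 4.41], [0.06, 2.06], [-2.6, 2.6]. Speed limits (rad/s): [2.22, 2.22, 2.79, 2.79, 3.14, 3.14, 3.14].

INTERFACE

Orientations are given as a unit quaternion [x, y, z, w].
In Python, from bench import sensors, eyes, order gives the robot as it stands.
- The arm moves only by the tool arm_command, never from a script. Its argument "steps" is a list of rows, each an object with "rot": the turn, a rotation vector about the world's x, y, z in degrees, a list of three; "slide": the shift along the world's x, y, z in m, a list of three; "grip": the opening, from 0 (shut) to 1 (fully open). A call has exactly 8 rows; each row shifts and turns the commanded pose from where the row before left it; what a row does not reach is not made up. A row lasts 1/8 s, in which the tool goes at most 62.5 mm and 10.7 degrees, less where a joint would pass 70% of its speed; a pose out of reach is approached as far as the arm can. A call with a gripper value outside its range is refused whole. The fingers move at their own pace and stop on an object; "newtons" is the grip in N (left out, the last holds). Time passes only in rows, so rows that do not move let the fingers close, or fill a call up. It gives the time, the measured TCP pose, the force, the opening and the grip force at its end, in the units of the state.
- sensors.read_state(): the state, without advancing time (a new reading comes with each control period).
- eyes.camera(name): name is "side" or "top"; returns a dict with "pixels" (384x512x3 uint8, red, green, blue), "intrinsics" (3x3 intrinsics, pixels), "k1" (the pictures are not rectified: a ray, as slopes to the right and down, at radius r is drawn at 1 + k1 r^2 times it, then the intrinsics apply), "pose" (4x4, takes a point from camera to world coordinates). Camera axes: x right, y down, z forward; pixel columns grow to the right and rows downward; lengths in m; the calibration is good to about 2 mm. A picture is of the moment at which its call begins. There is no depth.
- order.close_job(): hands the job in; it is judged then, once.
Trained networks look in a picture, given as the dict that the camera call returned (one of the last four; its "shot" number tells which), for a name from the list of things; names that differ only in an ending like _2 or _b are one class to them, and where a whole thing is asked for, a point or a joint stands for the part that bears it (a point fixed in the world has none). Each returns a list of dicts, best first, with "conf" (0 to 1); they miss things now and then, are a little off and sometimes report something else, mostly with a low value. They report only what shows in the picture. A call takes as long as a camera call.
- eyes.look_for(name, picture): "bbox" ([left, top, right, bottom] in pixels, round what is visible of it).
The state is a dict: "time": time; "joint_positions": joint angles; "joint_vel": joint speeds; "joint_torque": joint torques, N m; "ee_pos": TCP position; "eef_rot": TCP orientation; "ft_force": force on the tool from outside, world axes, zero at the start; "torque": the same for the moment, N m; "width": finger opening in m; "grip_force": force on a finger pad.
Only numpy, scipy, OpenCV 4.12 (cv2) and the standard library are available. Lean on these libraries where they do the work, as an engineer would, in place of code of your own. Each camera call takes 0.05 s, during which the arm holds its last target. There are 200 camera calls.

TASK

The blue coupling on the air manifold has worked loose. Turn its hex nut clockwise, by hand, until it is fully tight against its stop, with the white rib on the nut over the white line on the collar below it; leave the red and the yellow couplings tight as they are, and let go.

Things in the scene. Friction and masses are not known exactly. Their poses are not given: they have to be found in the camera images.
- blue_nut (a joint): blue captive hex nut on a vertical axis, one of three upright couplings (in any order, neighbours 130 to 210 mm apart) on a pipe manifold fixed to the table. Value in rad, grows clockwise from above: 0 loosest, 1.4 tight at a solid stop; starts at 0 to 0.5, so one grasp is enough. Friction (0.12 N m) holds it; it does not rise or sink. At 1.4 the white rib stands over the collar's white line
- blue_nut_mid (a point): on the nut's axis, mid height (72 mm up). Hexagon 42 mm over flats, 58 to 86 mm above the table; x axis to the corner with the white rib (on top, 4 mm high), z up, turns with the nut; flats face 30, 90, 150 deg from x. Above: fixed plug 23 mm across, to 102 mm. Below: fixed dark collar 80 mm across, top at 48 mm, with a white line on the side roughly towards the robot
- red_nut (a joint): the red coupling nut, same size and make as the blue one; joint value in rad, 0 = loose, 1.4 = fully tight at its stop; it starts tight (1.36 to 1.4) and must stay so
- yellow_nut (a joint): the yellow coupling nut, same size and make as the blue one; joint value in rad, 0 = loose, 1.4 = fully tight at its stop; it starts tight (1.36 to 1.4) and must stay so

How it is judged:
At the end, for the whole second after the job is handed in: The blue nut is within 10 degrees (0.175 rad) of its tight stop and no longer turning; the red and the yellow nut are each within 0.2 rad of theirs (value of joint blue_nut above 1.225 rad and velocity of joint blue_nut between -0.05 and 0.05 rad/s and value of joint each of red_nut, yellow_nut above 1.2 rad); the robot touches nothing.
It fails at once if the red or the yellow coupling is loosened to more than 0.2 rad from its stop (value of joint any of red_nut, yellow_nut below 1.2 rad).
It also fails if it takes over 32 s, if anything falls off the work surface, if the arm or the gripper's body presses on something with over 40 N, if the wrist force passes 120 N, or if a joint passes its speed limit or range.

## Working session

There is one attempt and no reset: what is moved stays moved. The work goes in short steps, Python scripts to look and compute and a tool call to move; the robot and the scene stay as the last step left them, time stands still between calls to the robot, and variables do not carry over. Pictures are saved under pics/ and viewed, at most 10 in all, crops included, and the job is handed in when it is done.

Besides the shell and the picture viewer there is one more tool, called after "Request:" by a JSON object that holds its "fn" and its "kwargs", one argument or row to a line. arm_command: Moves the arm, as the interface text tells. Its arguments: {"type":"object","properties":{"steps":{"type":"array","items":{"type":"object","properties":{"rot":{"type":"array","items":{"type":"number"}},"slide":{"type":"array","items":{"type":"number"}},"grip":{"type":"number"}}}},"newtons":{"type":"number"}},"required":["steps"]}

```bash
mkdir -p pics
cat > h.py <<'E'
import numpy as np, cv2
from bench import sensors, eyes, order
def ray(p,u,v):
    K=np.array(p["intrinsics"],float); k=p["k1"]
    # invert radial model r_d = r(1+k r^2)
    d=np.array([(u-K[0,2])/K[0,0],(v-K[1,2])/K[1,1]]); s=d.copy()
    for _ in range(30): s=d/(1+k*(s@s))
    T=np.array(p["pose"]); r=T[:3,:3]@np.array([s[0],s[1],1]); return T[:3,3],r/np.linalg.norm(r)
def at_z(p,u,v,z):
    o,r=ray(p,u,v); return o+r*(z-o[2])/r[2]
def proj(p,X):
    T=np.array(p["pose"]); c=T[:3,:3].T@(np.array(X)-T[:3,3]); s=c[:2]/c[2]; s=s*(1+p["k1"]*(s@s))
    K=np.array(p["intrinsics"]); return K[:2,:2]@s+K[:2,2]
def tri(a,b):
    (o1,r1),(o2,r2)=a,b
    t=np.linalg.lstsq(np.c_[r1,-r2],o2-o1,rcond=None)[0]
    P,Q=o1+t[0]*r1,o2+t[1]*r2; return (P+Q)/2,np.linalg.norm(P-Q)
E
python3 - <<'E'
from h import *
P={n:eyes.camera(n) for n in("side","top")}
R={}
for n,p in P.items():
    cv2.imwrite(f"pics/{n}0.png",p["pixels"][:,:,::-1])
    print(n,np.round(p["pose"],3).tolist())
    for c in("blue_nut","red_nut","yellow_nut"):
        L=eyes.look_for(c,p); print(c,[(np.round(d["bbox"]).tolist(),round(d["conf"],2)) for d in L[:3]])
        if L: b=L[0]["bbox"]; R[n,c]=ray(p,(b[0]+b[2])/2,(b[1]+b[3])/2)
for c in("blue_nut","red_nut","yellow_nut"):
    if ("side",c) in R and ("top",c) in R: print(c,tri(R["side",c],R["top",c]))
s=sensors.read_state(); print(s["time"],s["ee_pos"],s["eef_rot"],s["width"])
E
```

```text
side [[0.929, -0.241, 0.28, 0.3], [-0.369, -0.562, 0.74, -0.61], [-0.021, -0.791, -0.611, 0.631], [0.0, 0.0, 0.0, 1.0]]
blue_nut [([229.0, 156.0, 248.0, 173.0], 0.72)]
red_nut [([254.0, 195.0, 272.0, 218.0], 0.74)]
yellow_nut [([276.0, 240.0, 300.0, 256.0], 0.67)]
top [[0.016, -0.996, 0.09, 0.483], [-1.0, -0.016, 0.004, 0.026], [-0.002, -0.09, -0.996, 0.956], [0.0, 0.0, 0.0, 1.0]]
blue_nut [([142.0, 185.0, 170.0, 211.0], 0.78), ([240.0, 188.0, 265.0, 210.0], 0.54)]
red_nut [([240.0, 188.0, 264.0, 211.0], 0.68)]
yellow_nut [([317.0, 188.0, 343.0, 212.0], 0.7)]
blue_nut (array([0.54411937, 0.21432237, 0.06796215]), np.float64(0.009708153992333447))
red_nut (array([0.54298001, 0.03580042, 0.06379907]), np.float64(0.0050898455338650225))
yellow_nut (array([ 0.54106016, -0.10831906,  0.06792491]), np.float64(0.0007765894196399898))
0.4 [0.24441227 0.57518154 0.22243733] [ 1.99549016e-01  9.79887843e-01 -7.88425083e-05 -6.14786464e-06] 0.08668518799241047
```

Run:
```python
import cv2,numpy as np
a=cv2.imread("pics/side0.png");b=cv2.imread("pics/top0.png")
cv2.imwrite("pics/v1.png",np.vstack([np.hstack([cv2.resize(b[150:250,100:230],(400,308),interpolation=3),cv2.resize(a[130:230,190:320],(400,308),interpolation=3)]),np.hstack([cv2.resize(b,(400,290)),cv2.resize(a,(400,290))])]))
```

```text
(no output)
```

View pics/v1.png

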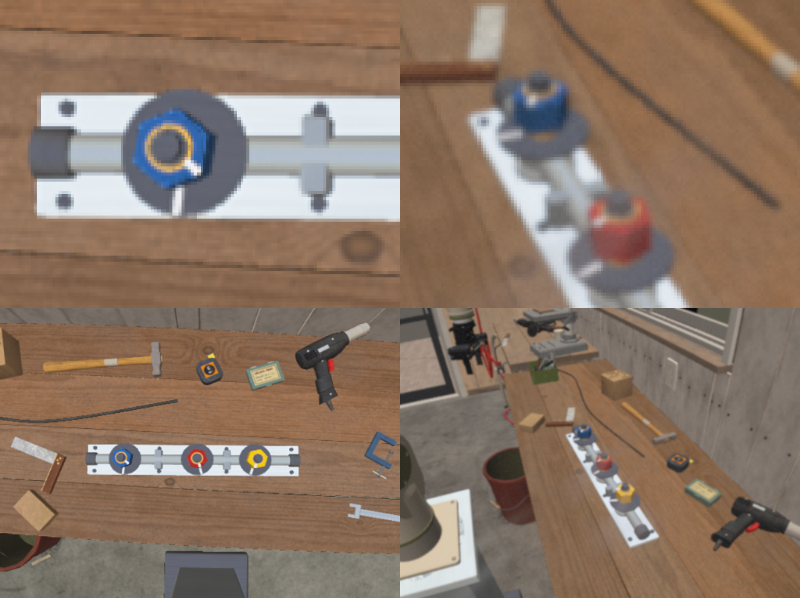

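The top view (upper left) shows the blue coupling at about (155,198). Its rib points to the lower right, and the collar line points almost straight down, towards the robot. The rib therefore has to go about 55° clockwise. The red and yellow couplings lie to the right, with their ribs aligned.

Run:
```python
from h import *
p=eyes.camera("top"); im=p["pixels"]; hsv=cv2.cvtColor(im,cv2.COLOR_RGB2HSV)
c0=np.array([155,198])
yy,xx=np.mgrid[:384,:512]; near=np.hypot(xx-159,yy-199)<24
blue=(near&(hsv[...,0]>100)&(hsv[...,0]<125)&(hsv[...,1]>140)).astype(np.uint8)
dark=(near&(hsv[...,2]<110)&(hsv[...,1]<90)).astype(np.uint8)
white=(near&(im.min(2)>165)).astype(np.uint8)
def hull(m):
    return cv2.convexHull(max(cv2.findContours(m,0,1)[0],key=cv2.contourArea))
print("blue circ",cv2.minEnclosingCircle(hull(blue)))
(cx,cy),r=cv2.minEnclosingCircle(hull(dark)); print("dark",cx,cy,r)
C=at_z(p,cx,cy,.048); print("centre from collar",C)
(bx,by),_=cv2.minEnclosingCircle(hull(blue)); print("centre from nut",at_z(p,bx,by,.082))
n,l,st,ce=cv2.connectedComponentsWithStats(white)
for i in range(1,n):
    for z in(.048,.09):
        w=at_z(p,*ce[i],z); d=w-C; print(st[i][4],ce[i].round(1),z,d.round(4),np.hypot(*d[:2]).round(4),np.degrees(np.arctan2(d[1],d[0])).round(1))
# hexagon fit: radial extent of blue about centre at z=.086
pts=np.array([at_z(p,x,y,.086)[:2] for x,y in hull(blue)[:,0]]);
for c in (C[:2],at_z(p,bx,by,.082)[:2]):
  d=pts-c; print([(int(np.degrees(np.arctan2(b,a))%360),round(1000*np.hypot(a,b),1)) for a,b in d])
s=eyes.camera("side")
cv2.imwrite("pics/v2.png",cv2.resize(im[165:235,120:210],(720,560),interpolation=3)[:,:,::-1])
print("side proj",proj(s,[C[0],C[1],.072]),proj(s,[C[0],C[1],.102]),proj(p,[C[0],C[1],.102]))
```

```text
blue circ ((156.0, 198.0), 13.038504600524902)
dark 154.5 197.5 5.147915363311768
centre from collar [0.54193642 0.22302391 0.048     ]
centre from nut [0.5388557 0.2128333 0.082    ]
63 [141.7 186.4] 0.048 [0.021  0.0254 0.    ] 0.033 50.5
63 [141.7 186.4] 0.09 [0.0173 0.0152 0.042 ] 0.023 41.3
45 [177.  186.4] 0.048 [ 0.0219 -0.0426  0.    ] 0.0479 -62.8
45 [177.  186.4] 0.09 [ 0.0181 -0.0498  0.042 ] 0.053 -70.0
24 [137.  199.5] 0.048 [-0.0044  0.0337  0.    ] 0.0339 97.5
24 [137.  199.5] 0.09 [-0.0069  0.023   0.042 ] 0.024 106.8
16 [181.5 199.5] 0.048 [-0.0029 -0.052   0.    ] 0.052 -93.2
16 [181.5 199.5] 0.09 [-0.0055 -0.0587  0.042 ] 0.0589 -95.4
16 [162.  203.5] 0.048 [-0.0112 -0.0148  0.    ] 0.0186 -127.1
16 [162.  203.5] 0.09 [-0.0134 -0.0232  0.042 ] 0.0268 -120.0
98 [147.4 214.4] 0.048 [-0.0325  0.0125  0.    ] 0.0348 158.9
98 [147.4 214.4] 0.09 [-0.0337  0.0028  0.042 ] 0.0338 175.2
64 [173.7 214.6] 0.048 [-0.032  -0.0379  0.    ] 0.0496 -130.2
64 [173.7 214.6] 0.09 [-0.0333 -0.0453  0.042 ] 0.0562 -126.3
[(319, np.float64(24.6)), (299, np.float64(27.0)), (277, np.float64(33.2)), (261, np.float64(33.6)), (243, np.float64(35.4)), (239, np.float64(34.8)), (224, np.float64(29.9)), (201, np.float64(27.2)), (193, np.float64(26.1)), (186, np.float64(23.8)), (157, np.float64(17.9)), (140, np.float64(16.8)), (99, np.float64(11.4)), (46, np.float64(13.4)), (25, np.float64(14.3)), (335, np.float64(20.5))]
[(345, np.float64(22.6)), (321, np.float64(21.1)), (288, np.float64(23.9)), (265, np.float64(23.1)), (239, np.float64(25.0)), (233, np.float64(24.5)), (210, np.float64(21.3)), (179, np.float64(22.2)), (169, np.float64(22.6)), (159, np.float64(21.9)), (127, np.float64(21.8)), (115, np.float64(23.2)), (86, np.float64(21.4)), (58, np.float64(23.4)), (45, np.float64(22.9)), (4, np.float64(21.8))]
side proj [234.74822159 161.85120917] [234.01550861 151.94127109] [148.11178573 195.44450666]
```

View pics/v2.png

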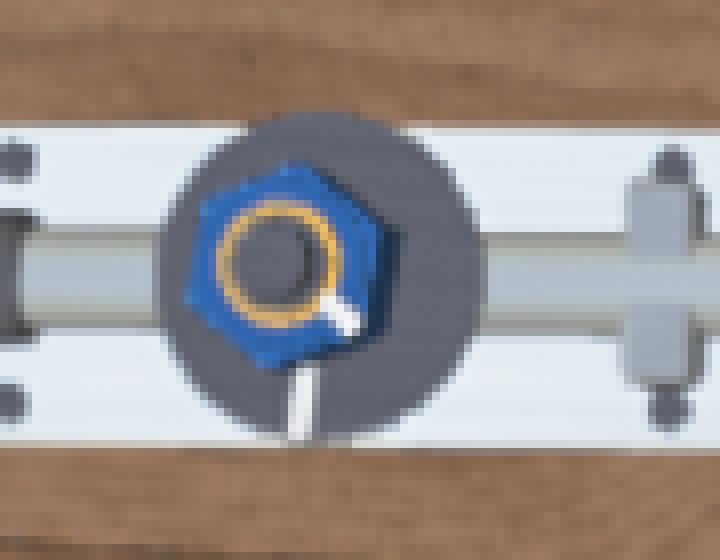

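The crop shows the collar circle centred at (159.8,199.0), the plug top at (153.6,196.8), the rib at about (162,204) and the collar line's outer end at about (157,219.5).

Run:
```python
from h import *
p=eyes.camera("top"); s=eyes.camera("side")
f=lambda x,y,z: at_z(p,120+x/8-.44,165+y/8-.44,z)[:2]
C=f(322,276,.048); print("collar",C,"plug",f(272,258,.102),"hex",f(284,266,.086))
c=np.mean([C,f(272,258,.102),f(284,266,.086)],0)
a=lambda q,k=c: np.degrees(np.arctan2(*(q-k)[::-1]))%360
print("c",c,"rib",a(f(342,318,.09)),a(f(330,304,.089)),"line",a(f(300,436,.048)),a(f(305,400,.048)))
for x,y in[(290,162),(388,228),(370,345),(270,368),(188,297),(205,205)]: print(round(a(f(x,y,.086)),1),np.hypot(*(f(x,y,.086)-c)).round(4))
for z in(.048,.072,.102): print("side",z,proj(s,[*c,z]))
cv2.imwrite("pics/v3.png",cv2.resize(s["pixels"][135:195,205:285],(720,540),interpolation=3)[:,:,::-1])
```

```text
collar [0.53912681 0.21270082] plug [0.5396437  0.21305247] hex [0.53891885 0.21372474]
c [0.53922979 0.21315934] rib 228.9606044832088 230.58282162619807 line 174.66551154738443 174.89964253545654
0.0 0.0236
290.8 0.0247
227.7 0.0268
172.8 0.0239
109.1 0.0238
55.3 0.0235
side 0.048 [235.54006244 171.725253  ]
side 0.072 [234.96694353 164.00659493]
side 0.102 [234.23120171 154.05258068]
```

View pics/v3.png

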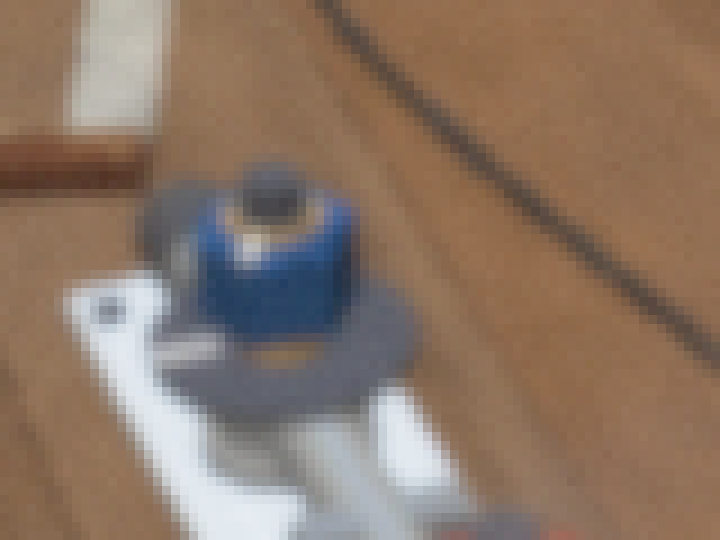

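The side view puts the plug top at about (234.9,154.6). The estimate projects to (234.2,154.1), so the centre (0.539,0.213) and the heights agree. The rib stands at about 230° and the line at 175°, so I need about −55°. Flats face 80°, and the gripper's closing axis is now at 67°.

Request:
{"fn": "arm_command", "kwargs": {
  "steps": [
    {"slide":[0.03,-0.037,-0.003],"rot":[0,0,2],"grip":1},
    {"slide":[0.03,-0.037,-0.003],"rot":[0,0,2],"grip":1},
    {"slide":[0.03,-0.037,-0.003],"rot":[0,0,2],"grip":1},
    {"slide":[0.03,-0.037,-0.003],"rot":[0,0,2],"grip":1},
    {"slide":[0.03,-0.037,-0.003],"rot":[0,0,2],"grip":1},
    {"slide":[0.03,-0.037,-0.003],"rot":[0,0,2],"grip":1},
    {"slide":[0.03,-0.037,-0.003],"rot":[0,0,1],"grip":1},
    {"slide":[0.03,-0.037,-0.003],"rot":[0,0,0],"grip":1}
  ]
}}

```text
time: 1.6
ee_pos: [0.4853, 0.278, 0.1987]
eef_rot: [0.087, 0.996, 0.0, 0.0]
ft_force: [0.2, 0.3, 0.2]
width: 0.087
grip_force: 0.0
```

Request:
{"fn": "arm_command", "kwargs": {
  "steps": [
    {"slide":[0.02,-0.025,-0.004],"grip":1},
    {"slide":[0.02,-0.025,-0.005],"grip":1},
    {"slide":[0.015,-0.016,-0.005],"grip":1},
    {"slide":[0,0,0],"grip":1},
    {"slide":[0,0,0],"grip":1},
    {"slide":[0,0,0],"grip":1},
    {"slide":[0,0,0],"grip":1},
    {"slide":[0,0,0],"grip":1}
  ]
}}

```text
schema error: expected keys rot, slide, grip
```

Request:
{"fn": "arm_command", "kwargs": {
  "steps": [
    {"slide":[0.02,-0.025,-0.004],"rot":[0,0,0],"grip":1},
    {"slide":[0.02,-0.025,-0.005],"rot":[0,0,0],"grip":1},
    {"slide":[0.014,-0.015,-0.005],"rot":[0,0,0],"grip":1},
    {"slide":[0,0,0],"rot":[0,0,0],"grip":1},
    {"slide":[0,0,0],"rot":[0,0,0],"grip":1},
    {"slide":[0,0,0],"rot":[0,0,0],"grip":1},
    {"slide":[0,0,0],"rot":[0,0,0],"grip":1},
    {"slide":[0,0,0],"rot":[0,0,0],"grip":1}
  ]
}}

```text
time: 2.6
ee_pos: [0.5382, 0.2146, 0.1847]
eef_rot: [0.087, 0.996, 0.0, 0.0]
ft_force: [-0.2, 0.5, -0.4]
width: 0.0866
grip_force: 0.0
```

Run:
```python
from h import *
p=eyes.camera("top"); s=eyes.camera("side"); st=sensors.read_state(); print(st["ee_pos"],st["eef_rot"],st["time"])
a=cv2.resize(s["pixels"][90:200,170:300],(520,440),interpolation=3); b=cv2.resize(p["pixels"][150:260,100:170],(280,440),interpolation=3)
cv2.imwrite("pics/v4.png",np.hstack([a,b])[:,:,::-1])
t=st["ee_pos"]; print("tcp in side",proj(s,t),"top",proj(p,t))
```

```text
[0.53833307 0.21439008 0.18464542] [8.72292196e-02 9.96188264e-01 7.82235905e-05 2.45099076e-05] 2.7
tcp in side [231.57472714 124.62099561] top [141.80703568 194.04764683]
```

View pics/v4.png

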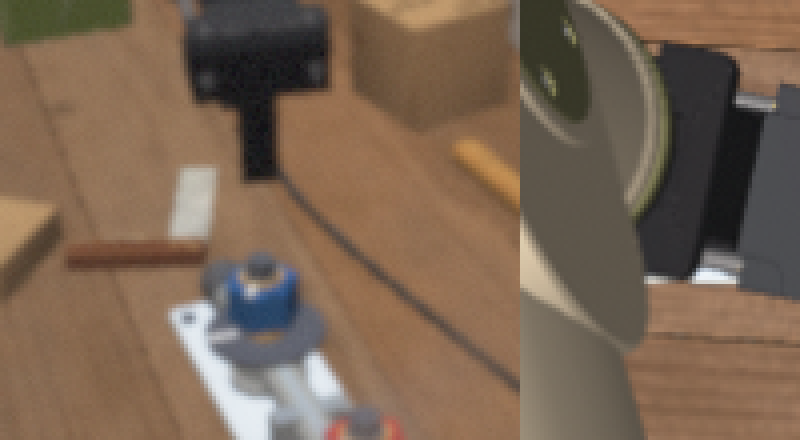

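The side view shows the gripper open and straight above the blue nut, near fingertip at about (235,135). The top view is hidden by the arm. Position agrees, so I descend.

Request:
{"fn": "arm_command", "kwargs": {
  "steps": [
    {"slide":[0.001,-0.001,-0.025],"rot":[0,0,0],"grip":1},
    {"slide":[0,0,-0.025],"rot":[0,0,0],"grip":1},
    {"slide":[0,0,-0.025],"rot":[0,0,0],"grip":1},
    {"slide":[0,0,-0.02],"rot":[0,0,0],"grip":1},
    {"slide":[0,0,-0.02],"rot":[0,0,0],"grip":1},
    {"slide":[0,0,-0.011],"rot":[0,0,0],"grip":1},
    {"slide":[0,0,0],"rot":[0,0,0],"grip":1},
    {"slide":[0,0,0],"rot":[0,0,0],"grip":1}
  ]
}}

```text
time: 3.7
ee_pos: [0.5399, 0.2134, 0.0594]
eef_rot: [0.087, 0.996, 0.0, 0.0]
ft_force: [0.6, 0.6, -0.0]
width: 0.087
grip_force: 0.0
```

Request:
{"fn": "arm_command", "kwargs": {
  "newtons": 30,
  "steps": [
    {"slide":[0,0,0],"rot":[0,0,0],"grip":0.4},
    {"slide":[0,0,0],"rot":[0,0,0],"grip":0.4},
    {"slide":[0,0,0],"rot":[0,0,0],"grip":0.4},
    {"slide":[0,0,0],"rot":[0,0,0],"grip":0.4},
    {"slide":[0,0,0],"rot":[0,0,0],"grip":0.4},
    {"slide":[0,0,0],"rot":[0,0,0],"grip":0.4},
    {"slide":[0,0,0],"rot":[0,0,0],"grip":0.4},
    {"slide":[0,0,0],"rot":[0,0,0],"grip":0.4}
  ]
}}

```text
time: 4.7
ee_pos: [0.5396, 0.2145, 0.0587]
eef_rot: [0.087, 0.996, 0.001, 0.0]
ft_force: [3.1, 4.6, -2.4]
width: 0.0419
grip_force: 29.7
```

The fingers closed at 41.9 mm, so they're square on the flats. Turning now.

Request:
{"fn": "arm_command", "kwargs": {
  "newtons": 40,
  "steps": [
    {"slide":[0,0.0005,0],"rot":[0,0,-6],"grip":0.3},
    {"slide":[0,0,0],"rot":[0,0,-6],"grip":0.3},
    {"slide":[0,0,0],"rot":[0,0,-6],"grip":0.3},
    {"slide":[0,0,0],"rot":[0,0,-6],"grip":0.3},
    {"slide":[0,0,0],"rot":[0,0,-6],"grip":0.3},
    {"slide":[0,0,0],"rot":[0,0,-6],"grip":0.3},
    {"slide":[0,0,0],"rot":[0,0,-6],"grip":0.3},
    {"slide":[0,0,0],"rot":[0,0,-6],"grip":0.3}
  ]
}}

```text
time: 5.7
ee_pos: [0.5398, 0.2148, 0.0587]
eef_rot: [0.486, 0.874, 0.001, 0.0]
ft_force: [3.4, 3.7, -2.6]
width: 0.042
grip_force: 39.7
```

Run:
```python
from h import *
s=sensors.read_state(); print(s["torque"],s["ft_force"],s["eef_rot"],s["width"],s["time"])
```

```text
[ 0.64602562 -0.47994105  0.15321239] [ 3.42801822  3.68102155 -2.59892369] [4.86052963e-01 8.73928916e-01 8.39982565e-04 2.46858165e-04] 0.041982648078523616 5.7
```

Request:
{"fn": "arm_command", "kwargs": {
  "steps": [
    {"slide":[0,0,0],"rot":[0,0,-2],"grip":0.3},
    {"slide":[0,0,0],"rot":[0,0,-2],"grip":0.3},
    {"slide":[0,0,0],"rot":[0,0,-2],"grip":0.3},
    {"slide":[0,0,0],"rot":[0,0,-1],"grip":0.3},
    {"slide":[0,0,0],"rot":[0,0,0],"grip":0.3},
    {"slide":[0,0,0],"rot":[0,0,0],"grip":0.3},
    {"slide":[0,0,0],"rot":[0,0,0],"grip":0.3},
    {"slide":[0,0,0],"rot":[0,0,0],"grip":0.3}
  ]
}}

```text
time: 6.7
ee_pos: [0.5399, 0.2148, 0.0587]
eef_rot: [0.537, 0.844, 0.001, 0.0]
ft_force: [4.0, 3.9, -4.4]
width: 0.0418
grip_force: 39.6
```

Run:
```python
from h import *
s=sensors.read_state(); print(s["torque"],s["ft_force"],s["eef_rot"],s["width"],s["time"])
```

```text
[ 0.84612481 -0.61023096 -0.05920607] [ 3.96509737  3.92226562 -4.37537731] [5.36897177e-01 8.43647161e-01 9.19562167e-04 2.06382912e-04] 0.041813419597451815 6.7
```

It has turned 55° with no stop felt yet. I'll creep on, reading the torque.

Request:
{"fn": "arm_command", "kwargs": {
  "steps": [
    {"slide":[0,0,0],"rot":[0,0,-1],"grip":0.3},
    {"slide":[0,0,0],"rot":[0,0,-1],"grip":0.3},
    {"slide":[0,0,0],"rot":[0,0,-1],"grip":0.3},
    {"slide":[0,0,0],"rot":[0,0,0],"grip":0.3},
    {"slide":[0,0,0],"rot":[0,0,0],"grip":0.3},
    {"slide":[0,0,0],"rot":[0,0,0],"grip":0.3},
    {"slide":[0,0,0],"rot":[0,0,0],"grip":0.3},
    {"slide":[0,0,0],"rot":[0,0,0],"grip":0.3}
  ]
}}

```text
time: 7.7
ee_pos: [0.5399, 0.2148, 0.0587]
eef_rot: [0.558, 0.83, 0.001, 0.0]
ft_force: [3.2, 2.8, -2.9]
width: 0.0418
grip_force: 40.6
```

Run:
```python
from h import *
s=sensors.read_state(); print(s["torque"],s["ft_force"],s["eef_rot"],s["width"],s["time"])
p=eyes.camera("side")
cv2.imwrite("pics/v5.png",cv2.resize(p["pixels"][135:195,205:285],(720,540),interpolation=3)[:,:,::-1])
```

```text
[ 0.68293611 -0.64332231  1.12780923] [ 3.23339741  2.78512991 -2.88751356] [5.57869186e-01 8.29928437e-01 7.41869388e-04 4.59908522e-04] 0.04175938581537317 7.7
```

View pics/v5.png

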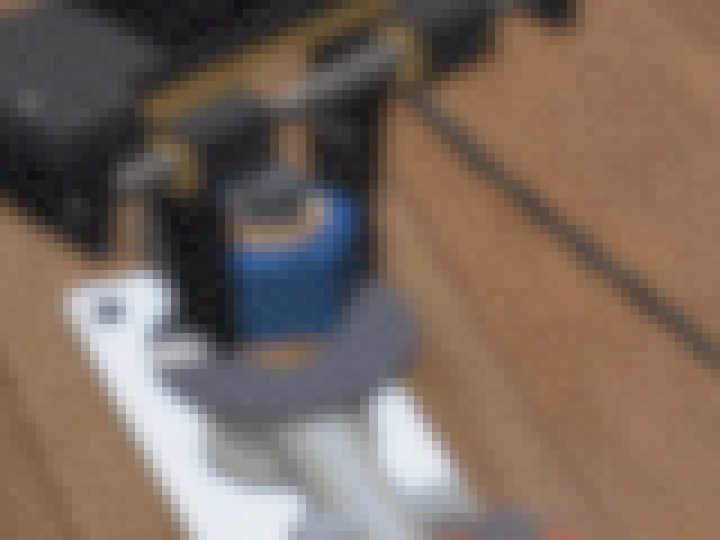

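The side view shows the pads still on the nut, with the rib hidden behind a finger. Torque jumped to 1.1 N m, so the stop is reached. Releasing and rising.

Request:
{"fn": "arm_command", "kwargs": {
  "steps": [
    {"slide":[0,0,0],"rot":[0,0,0],"grip":1},
    {"slide":[0,0,0],"rot":[0,0,0],"grip":1},
    {"slide":[0,0,0],"rot":[0,0,0],"grip":1},
    {"slide":[0,0,0],"rot":[0,0,0],"grip":1},
    {"slide":[0,0,0],"rot":[0,0,0],"grip":1},
    {"slide":[0,0,0],"rot":[0,0,0],"grip":1},
    {"slide":[0,0,0],"rot":[0,0,0],"grip":1},
    {"slide":[0,0,0],"rot":[0,0,0],"grip":1}
  ]
}}

```text
time: 8.75
ee_pos: [0.5394, 0.2138, 0.0586]
eef_rot: [0.559, 0.829, 0.0, 0.0]
ft_force: [1.0, -0.2, 0.2]
width: 0.0869
grip_force: 0.0
```

Request:
{"fn": "arm_command", "kwargs": {
  "steps": [
    {"slide":[0,0,0.02],"rot":[0,0,0],"grip":1},
    {"slide":[0,0,0.03],"rot":[0,0,0],"grip":1},
    {"slide":[0,0,0.04],"rot":[0,0,0],"grip":1},
    {"slide":[0,0,0.04],"rot":[0,0,0],"grip":1},
    {"slide":[-0.02,0.03,0.02],"rot":[0,0,0],"grip":1},
    {"slide":[-0.03,0.04,0],"rot":[0,0,0],"grip":1},
    {"slide":[-0.03,0.04,0],"rot":[0,0,0],"grip":1},
    {"slide":[-0.03,0.04,0],"rot":[0,0,0],"grip":1}
  ]
}}

```text
time: 9.75
ee_pos: [0.4283, 0.3649, 0.2088]
eef_rot: [0.559, 0.829, 0.0, 0.0]
ft_force: [1.0, 1.3, -0.7]
width: 0.0871
grip_force: 0.0
```

Request:
{"fn": "arm_command", "kwargs": {
  "steps": [
    {"slide":[-0.03,0.04,0],"rot":[0,0,0],"grip":1},
    {"slide":[-0.03,0.04,0],"rot":[0,0,0],"grip":1},
    {"slide":[-0.03,0.04,0],"rot":[0,0,0],"grip":1},
    {"slide":[-0.03,0.04,0],"rot":[0,0,0],"grip":1},
    {"slide":[0,0,0],"rot":[0,0,0],"grip":1},
    {"slide":[0,0,0],"rot":[0,0,0],"grip":1},
    {"slide":[0,0,0],"rot":[0,0,0],"grip":1},
    {"slide":[0,0,0],"rot":[0,0,0],"grip":1}
  ]
}}

```text
time: 10.75
ee_pos: [0.3104, 0.523, 0.2088]
eef_rot: [0.56, 0.828, 0.0, 0.0]
ft_force: [0.3, 0.0, 0.0]
width: 0.0871
grip_force: 0.0
```

Run:
```python
from h import *
s=sensors.read_state(); print(s["ft_force"],s["ee_pos"],s["time"])
p=eyes.camera("top"); q=eyes.camera("side")["pixels"]
cv2.imwrite("pics/v6.png",np.vstack([cv2.resize(p["pixels"][170:230,120:360],(800,200),interpolation=3),cv2.resize(p["pixels"][170:230,120:240],(800,400),interpolation=3)])[:,:,::-1])
```

```text
[0.30715687 0.00146114 0.03938974] [0.31038636 0.52300033 0.20876836] 10.75
```

View pics/v6.png

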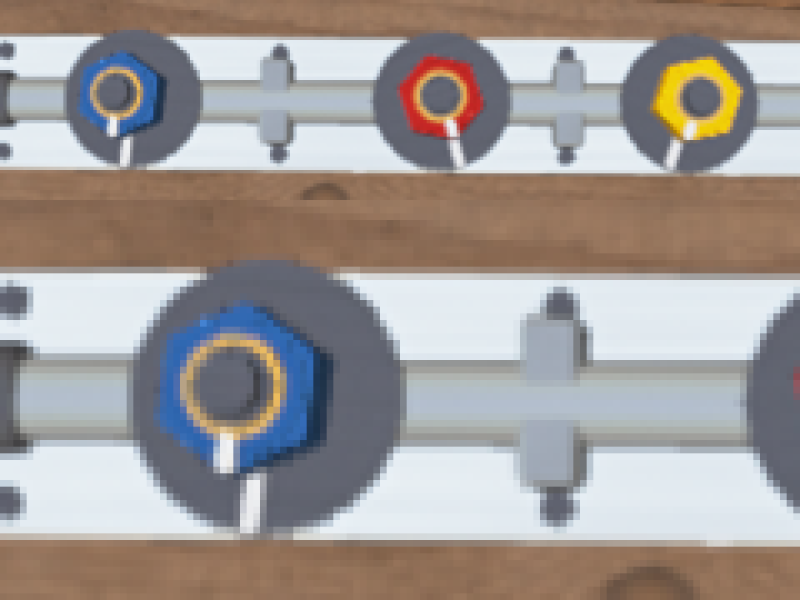

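The rib at about (153.3,207.8) now points down towards the collar line, offset sideways only by parallax. Red and yellow are still aligned. I'll check the angle by number and hand in if it holds.

Run:
```python
from h import *
p=eyes.camera("top"); d=at_z(p,120+225/6.667-.43,170+255/6.667-.43,.09)[:2]-[.5392,.2132]
a=np.degrees(np.arctan2(d[1],d[0]))%360; print(a)
if abs(a-174.8)<6: print(order.close_job())
```

```text
173.21465580089878
the job is handed in; nothing more can be done
None
```

The blue nut is tight against its stop, with its rib within about 2° of the collar line; red and yellow still look aligned, the arm is clear, and I handed the job in at about 11 s (the verdict was not shown).

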